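Hang the finished padlock and clock the pair on the lever counter

ROBOT

A 7-joint arm with a two-finger parallel gripper is mounted at the origin on a cart in front of the work surface, level with it; the furniture and walls round the work are solid. World frame = base frame: x ahead of the robot, y to its left, z up, the work surface at z = 0. Lengths are in m, angles in rad, forces in N, time in s.
With the tool pointing down it reaches from about 0.4 to 0.9 m from the base axis. Payload 5.5 kg.
Tool frame: the origin (TCP) lies at the very end of the fingers, on their centre line; the grasp point (between the pads) lies 19 mm behind it; z points along the fingers, y is the line along which they close (so a half turn about z gives the same grasp; the last joint's range is limited). The gripper opens to 85 mm and grips with 20 to 120 N. Pads are 22 mm wide; open, the fingers measure 114 mm over their backs; the gripper's body (76 mm by 85 mm) begins 54 mm behind the grasp point. The pads swing forward as they close: fully open they stand 13 mm farther back than shut.
Start: joints at [1.421, 0.501, -0.427, 1.55, 0.221, 1.138, -0.21], TCP at [0.261, -0.595, 0.231] pointing down, gripper open.
Joint ranges: [-2.88, 2.88], [-0.31, 2.03], [-1.54, 1.56], [0.2, 2.42], [-1.41, 4.55], [0.19, 2.02], [-2.57, 2.57]. Speed limits (rad/s): [2.57, 2.57, 3.14, 3.14, 3.14, 3.14, 3.14].

INTERFACE

Orientations are given as [roll, pitch, yaw] about the fixed x, y, z axes, in that order (R = Rz(yaw) Ry(pitch) Rx(roll)).
In Python, from station import robot gives the robot as it stands.
- The arm moves only by the tool play_rows, never from a script. Its arguments are lists of equal length, an entry for each row: "hand": the closure, from 0 (fully open) to 1 (shut); "travel": the shift along the tool's x, y, z in mm, a list of three; "yaw": the turn about the tool's z in degrees. A call has 1 to 20 rows; each row is the pose to reach, as a shift and turn from the pose commanded when the call began, along the tool's axes at that moment; what a row does not reach only later rows make up. A row lasts 1/12 s, in which the tool goes at most 41.7 mm and 7.16 degrees, less where a joint would pass 70% of its speed; a pose out of reach is approached as far as the arm can. A call with a gripper value outside its range is refused whole. The fingers move at their own pace and stop on an object; "grip_force" is the grip in N (left out, the last holds). Time passes only in rows, so rows that repeat a pose let the fingers close. It gives the time, the measured TCP pose, the force, the opening and the grip force at its end, in the units of the state.
- robot.read_state(): the state, without advancing time (a new reading comes with each control period).
- robot.capture(name): name is "side" or "top"; returns a dict with "pixels" (400x640x3 uint8, blue, green, red), "intrinsics" (3x3 intrinsics, pixels), "k1" (the pictures are not rectified: a ray, as slopes to the right and down, at radius r is drawn at 1 + k1 r^2 times it, then the intrinsics apply), "rvec" (rotation vector, rad) and "tvec" (3), from world to camera coordinates, as OpenCV has them. Camera axes: x right, y down, z forward; pixel columns grow to the right and rows downward; lengths in m; the calibration is good to about 2 mm. A picture is of the moment at which its call begins. There is no depth.
- robot.hand_in(): hands the job in; it is judged then, once.
Trained networks look in a picture, given as the dict that the camera call returned (one of the last four; its "shot" number tells which), for a name from the list of things; names that differ only in an ending like _2 or _b are one class to them, and where a whole thing is asked for, a point or a joint stands for the part that bears it (a point fixed in the world has none). Each returns a list of dicts, best first, with "p" (0 to 1); they miss things now and then, are a little off and sometimes report something else, mostly with a low value. They report only what shows in the picture. A call takes as long as a camera call.
- robot.cut_out(picture, query): "mask" (400x640 bool, what is visible of it) and "box" ([left, top, width, height] in pixels, round what is visible of it).
The state is a dict: "t": time; "joint_pos": joint angles; "qvel": joint speeds; "joint_efforts": joint torques, N m; "ee_pos": TCP position; "tool_rot": TCP orientation; "wrist_force": force on the tool from outside, world axes, zero at the start; "wrist_torque": the same for the moment, N m; "opening": finger opening in m; "grasp_force": force on a finger pad.
Only numpy, scipy, OpenCV 4.12 (cv2) and the standard library are available. Lean on these libraries where they do the work, as an engineer would, in place of code of your own. Each camera call takes 0.05 s, during which the arm holds its last target. There are 200 camera calls.

TASK

The brass padlock lying on the bench is finished: hang it by its shackle on a free peg of the plywood rack, beside the steel padlock. Then clock these last two of the batch on the lever counter with two full strokes of its red-knobbed lever: each time push it gently until it rests against the brass stop screw, without forcing it, and let it go to spring right back home, so that the dial ends with its red mark at the pointer. Leave the steel padlock on its peg and the other things on the bench where they are.

Things in the scene. Friction and masses are not known exactly. Their poses are not given: they have to be found in the camera images.
- brass_padlock: Brass padlock, closed bright shackle, 68 x 42 x 16 mm, 0.2 kg, lying flat. Origin under the middle of its length; x points to the shackle, z up out of the flat side. Brass part: x -34 to +2, y +-21, z 0 to 16 mm. The shackle (8 mm thick, z 4 to 12) reaches x +34 mm; its opening is 20 mm wide (y), x +2 to about +23 mm.
- shackle_eye (a point): Middle of the opening inside the brass padlock's shackle: 13 mm along x from the padlock's origin, 8 mm up. Axes as the padlock's.
- rack: Plywood rack fixed to the bench, green stripe on top: panel 270 mm wide (y), 220 high, front face at x +35 mm; foot 14 mm thick, to x -67. Origin at bench height, front is its -x. Three 7 mm steel pegs, 62 mm long, leave the panel at z 165 mm, y +90, 0, -90, and slope up to the front at 25 degrees, to 9 mm green tips. The steel padlock is on the middle one; left (+90) and right (-90) are free.
- peg_left_tip (a point): Centre of the green tip of the rack's left peg (y +90 mm): x -21 mm, z 191 mm in the rack's frame. Axes as the rack's.
- peg_right_tip (a point): Centre of the green tip of the rack's right peg (y -90 mm): x -21 mm, z 191 mm in the rack's frame. Axes as the rack's.
- steel_padlock: Grey steel padlock, 78 x 48 x 19 mm, hanging by its shackle on the middle peg of the rack, its x (shackle) end up. Stays there.
- counter: Lever counter screwed to the bench: grey base plate 130 x 116 x 8 mm, round green drum 84 mm in diameter, top at z 46 mm, on it a white dial with ten marks. Origin at bench height on the common vertical axis of drum, dial and lever; z up; its -x is the side with the black pointer and the lever, which swings in the gap under the drum.
- advance_lever: Flat steel lever, 12 mm wide, z 13 to 20 mm. Origin is the counter's (hinge axis, vertical); it runs along its own -x to 92 mm. Sprung home, its yaw is the counter's minus 0.45. A stroke turns it counter-clockwise from above: the knob goes from the counter's +y side to its -y side. The spring resists with about 2.5 N at the knob at home, 5 N at the stop. More than 30 N damages it.
- lever_knob (a point): Top centre of the red knob at the lever's end: upright, 14 to 16 mm thick, 85 mm from the hinge axis, from z 21 mm to z 57 mm. Axes as the lever's.
- stroke_stop: Stroke stop of the counter: small dark steel block, 16 x 12 x 18 mm, on the base plate 62 mm from the hinge axis (origin under it, z 8 mm), with an 8 mm brass screw through it whose end meets the lever's side, after roughly 45 to 58 degrees of swing. The screw is set in or out by some millimetres each time, so the end of the stroke has to be felt.
- dial (a joint): Dial of the counter, rad, counter-clockwise from above. About 0 at the start, when the red mark is two marks short of the pointer; each full stroke turns it by one mark (0.628 rad); it cannot be turned back. 1.257: red mark at the pointer.
- red_mark (a point): The red mark on the white dial, 33 mm from the axis, z 42 mm; nine other marks are black.
- pointer (a point): Place on the dial's edge under the black pointer of the counter, 33 mm from the axis on the counter's -x side, z 42 mm.
- tape_measure: Yellow pocket tape measure, 33 x 70 x 60 mm, on its foot. Bystander.
- lock_cylinder: Silvery profile lock cylinder, 33 x 62 x 17 mm, lying. Bystander.
- oil_bottle: Pale oil bottle with a spout, 45 mm thick, 133 mm high. Bystander.
- parts_tin: Round red-brown tin, 66 mm wide, 36 mm high. Bystander.
- pliers: Pliers with red handles, 58 x 190 x 16 mm, lying. Bystander.
- screwdriver: Screwdriver with a red handle, 193 mm long, 30 mm thick, lying. Bystander.
- black_key: Key with a black bow, 66 x 31 x 8 mm, lying. Bystander.

How it is judged:
On the way, in this order (a step that is already met when the one before it is completed fails the run):
1. the brass padlock hangs by its shackle on a free peg, let go (x of shackle_eye in the frame of rack between -0.025 and 0.045 m and z of shackle_eye in the frame of rack between 0.14 and 0.2 m and (y of shackle_eye in the frame of rack between 0.074 and 0.106 m or y of shackle_eye in the frame of rack between -0.106 and -0.074 m) and angle between brass_padlock's own x axis and vertical below 0.6 rad and contact force between the fingers and brass_padlock below 0.1 N), for 0.3 s.
2. first stroke: the lever is pressed against the brass stop screw, the dial has advanced one mark (contact force between stroke_stop and advance_lever above 0.5 N and value of joint dial between 0.4683 and 0.7883 rad), for 0.02 s.
3. the lever is let go and back home (distance of lever_knob from where it was at the start of the episode below 0.007 m and contact force between the fingers and advance_lever below 0.1 N and value of joint dial between 0.4683 and 0.7883 rad), for 0.1 s.
4. second stroke: the lever is pressed against the brass stop screw, the dial has advanced two marks (contact force between stroke_stop and advance_lever above 0.5 N and value of joint dial between 1.0966 and 1.4166 rad), for 0.02 s.
At the end, for the whole second after the job is handed in: Brass padlock hangs free, at rest, shackle up (within 0.6 rad) on the left or right peg; steel padlock still on the middle one; lever let go and home (knob within 7 mm of its start); dial two marks on, red mark at the pointer (within 0.16 rad, a quarter of a mark) (all of step 1 and distance of lever_knob from where it was at the start of the episode below 0.007 m and contact force between the fingers and advance_lever below 0.1 N and value of joint dial between 1.0966 and 1.4166 rad and linear speed of brass_padlock below 0.05 m/s and z of steel_padlock in the frame of rack above 0.11 m and distance of steel_padlock from where it was at the start of the episode below 0.04 m); the robot touches nothing.
It fails at once if the lever is forced with more than 30 N (contact force between any of the fingers, the arm and advance_lever above 30 N).
It fails at once if the steel padlock is knocked off its peg (not (z of steel_padlock in the frame of rack above 0.11 m and distance of steel_padlock from where it was at the start of the episode below 0.04 m)).
It fails at once if another thing on the bench is moved by more than 25 mm (distance of any of tape_measure, lock_cylinder, oil_bottle, parts_tin, pliers, screwdriver, black_key from where it was at the start of the episode above 0.025 m).
It also fails if it takes over 72 s, if anything falls off the work surface, if the arm or the gripper's body presses on something with over 40 N, if the wrist force passes 120 N, or if a joint passes its speed limit or range.

## Working session

There is one attempt and no reset: what is moved stays moved. The work goes in short steps, Python scripts to look and compute and a tool call to move; the robot and the scene stay as the last step left them, time stands still between calls to the robot, and variables do not carry over. Pictures are saved under pics/ and viewed, at most 10 in all, crops included, and the job is handed in when it is done.

Besides the shell and the picture viewer there is one more tool, called after "Call:" as a command line: name --pt "numbers of a row" for each row, then --argument value for the rest. play_rows: Moves the arm, as the interface text tells. Its arguments: {"type":"object","properties":{"hand":{"type":"array"},"travel":{"type":"array"},"yaw":{"type":"array"},"grip_force":{"type":"number"}},"required":["hand","travel","yaw"]}

```bash
mkdir -p pics; ls
cat > h.py <<'E'
import numpy as np, cv2
from station import robot
def proj(c,P):
    R,_=cv2.Rodrigues(np.array(c["rvec"],float)); q=np.atleast_2d(P)@R.T+np.array(c["tvec"]).ravel()
    s=q[:,:2]/q[:,2:]; s=s*(1+c["k1"]*(s**2).sum(1,keepdims=True)); K=np.array(c["intrinsics"])
    return s@np.diag([K[0,0],K[1,1]])+K[:2,2]
def ray(c,uv):
    K=np.array(c["intrinsics"]); d=(np.array(uv,float)-K[:2,2])/[K[0,0],K[1,1]]; s=d.copy()
    for _ in range(20): s=d/(1+c["k1"]*(s**2).sum())
    R,_=cv2.Rodrigues(np.array(c["rvec"],float)); return -R.T@np.array(c["tvec"]).ravel(), R.T@np.array([*s,1])
def atz(c,uv,z):
    o,d=ray(c,uv); return o+d*(z-o[2])/d[2]
E
python3 - <<'E'
from h import *
import pickle
print(robot.read_state())
for n in ["side","top"]:
    c=robot.capture(n); cv2.imwrite(f"pics/{n}0.png",c["pixels"]); pickle.dump(c,open(n+"0.pkl","wb"))
    print(n,c["intrinsics"],c["k1"],ray(c,(320,200)))
    for q in ["brass_padlock","rack","steel_padlock","counter","advance_lever","lever_knob","stroke_stop","red_mark"]:
        for r in robot.cut_out(c,q)[:2]:
            v,u=np.nonzero(r["mask"]); print(q,round(r["p"],2),r["box"],u.mean().round(1) if len(u) else 0,v.mean().round(1) if len(u) else 0)
E
```

```text
pics
{'t': 0.0, 'joint_pos': array([ 1.42119628,  0.50185221, -0.42677659,  1.55148534,  0.22077439,
        1.13827916, -0.2103326 ]), 'qvel': array([-0.00169197,  0.00073832, -0.00130873,  0.00146722,  0.0005558 ,
       -0.00092785,  0.00128459]), 'joint_efforts': array([ 9.39921738e-04, -5.69516695e+01, -5.81573412e+00, -2.80936593e+01,
        1.06439466e-02,  1.17460420e-02, -2.65910541e-05]), 'ee_pos': array([ 0.26044058, -0.59476867,  0.2302406 ]), 'tool_rot': array([-3.13962058e+00, -8.34630969e-05,  4.12805676e-01]), 'wrist_force': array([0.42792759, 0.6953847 , 0.9237291 ]), 'wrist_torque': array([-0.0105539 , -0.02315035, -0.02312145]), 'grasp_force': 0.0, 'opening': 0.08573415892983402}
side [[494.92772477   0.         323.62073973]
 [  0.         494.92772477 194.48971419]
 [  0.           0.           1.        ]] -0.0791216401448586 (array([ 0.55933376, -1.14911003,  0.75306942]), array([-0.00658221,  0.87690107, -0.48081043]))
brass_padlock 0.58 [309.4, 219.2, 24.0, 38.5] 320.0 231.4
brass_padlock 0.55 [275.1, 237.6, 27.9, 16.1] 286.7 245.8
rack 0.9 [316.5, 112.0, 63
[... 554 characters left out ...]
        0.           1.        ]] 0.02181581984509459 (array([ 0.27836178, -0.01811617,  1.5080532 ]), array([ 0.17858857,  0.02161985, -0.9838607 ]))
brass_padlock 0.53 [331.8, 225.6, 11.1, 13.6] 337.2 231.1
rack 0.58 [181.0, 125.5, 109.1, 79.6] 237.7 165.5
steel_padlock 0.47 [222.7, 152.0, 18.4, 10.4] 233.7 155.5
steel_padlock 0.36 [181.3, 127.9, 107.6, 76.2] 237.6 165.7
counter 0.94 [373.8, 195.0, 43.9, 47.4] 395.9 219.4
advance_lever 0.4 [371.9, 193.9, 49.4, 46.8] 395.9 219.3
lever_knob 0.6 [382.9, 223.3, 5.9, 8.7] 384.4 228.2
lever_knob 0.38 [290.8, 222.6, 24.6, 22.4] 299.7 229.7
stroke_stop 0.38 [262.9, 223.0, 10.9, 20.4] 266.7 233.6
red_mark 0.88 [387.0, 201.5, 22.5, 23.9] 398.9 213.4
```

Run:
```python
import cv2,numpy as np
a=cv2.imread("pics/top0.png");b=cv2.imread("pics/side0.png")
cv2.imwrite("pics/tc.png",cv2.resize(a[110:260,165:365+70],(800,444),interpolation=cv2.INTER_CUBIC))
cv2.imwrite("pics/sc.png",cv2.resize(b[105:315,230:430],(571,600),interpolation=cv2.INTER_CUBIC))
```

```text
(no output)
```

View pics/top0.png

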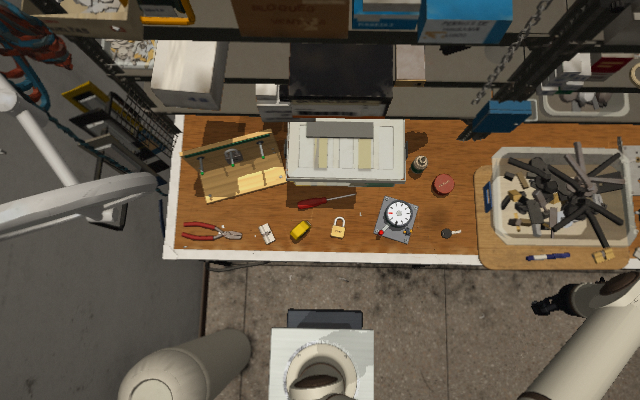

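View pics/tc.png

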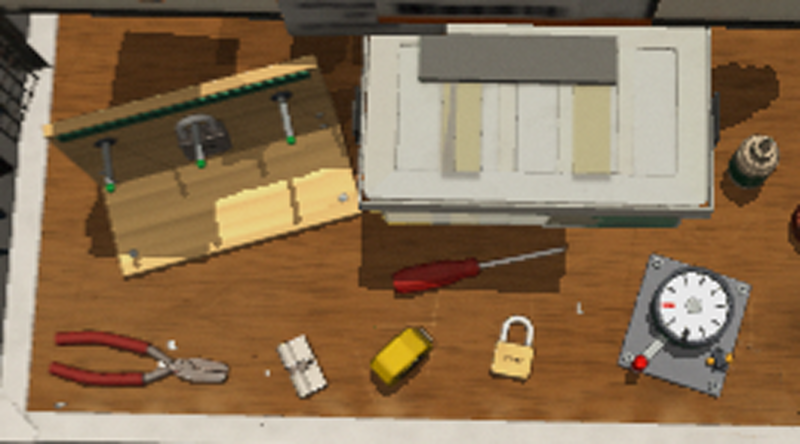

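View pics/sc.png

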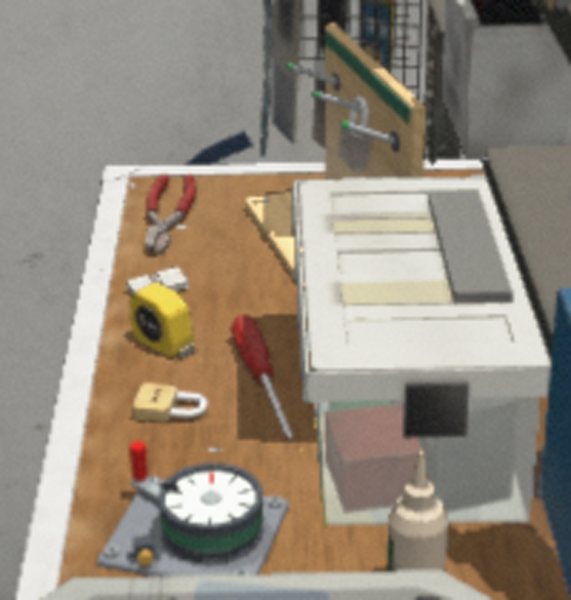

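The top picture shows the rack at left, with peg tips in full-picture pixels at about (202,173), (233,165) and (263,157) and the steel lock on the middle peg. The brass lock is at (338,230), with its shackle pointing away from the robot. The counter is at (399,213), its red knob at (381,232) and the brass screw near (408,230). In the side picture the tips are at about (332,128), (341,138) and (351,148).

```bash
cat > loc.py <<'E'
from h import *
import pickle
from scipy.optimize import least_squares
T=pickle.load(open("top0.pkl","rb"));S=pickle.load(open("side0.pkl","rb"))
def full(c,p): return (165+p[0]/2.963-.3,110+p[1]/2.96-.3) if c=="t" else (230+p[0]/2.857-.3,105+p[1]/2.857-.3)
def tri(a,b):
    o1,d1=ray(T,a);o2,d2=ray(S,b);A=np.array([d1,-d2]).T;k=np.linalg.lstsq(A,o2-o1,rcond=None)[0]
    p,q=o1+k[0]*d1,o2+k[1]*d2;return (p+q)/2,np.linalg.norm(p-q)
def green(c,box):
    x0,y0,x1,y1=box;im=c["pixels"][y0:y1,x0:x1].astype(int);w=np.clip(im[...,1]-np.maximum(im[...,0],im[...,2])-40,0,None)
    v,u=np.mgrid[y0:y1,x0:x1];return ((u*w).sum()/w.sum(),(v*w).sum()/w.sum())
E
python3 - <<'E'
from loc import *
t=[full("t",p) for p in [(110,188),(201,163),(291,140)]];s=[full("s",p) for p in [(291,66),(317,94),(345,124)]]
for a,b in zip(t,s):
    ga=green(T,(int(a[0])-3,int(a[1])-3,int(a[0])+5,int(a[1])+5));gb=green(S,(int(b[0])-3,int(b[1])-3,int(b[0])+4,int(b[1])+4))
    print("peg",a,ga,b,gb,tri(ga,gb))
# brass: yellow mask
im=T["pixels"][215:245,325:350].astype(int)
for n,p,z in [("body ctr",(512,361),.016),("shackle top",(518,320),.012),("bodyL-bot",(492,376),.016),("bodyR-bot",(527,382),.016),("bodyLtop",(498,342),.016),("bodyRtop",(534,347),.016),("dial ctr",(694,306),.046),("knob",(641,362),.057),("plate TL",(654,254),.008),("plate TR",(750,289),.008),("plate BL",(621,367),.008),("plate BR",(716,397),.008),("screw",(717,358),.017)]:
    print(n,atz(T,full("t",p),z).round(4))
print(tri(full("t",(641,362)),full("s",(138,446))))
print("side body/shackle", atz(S,full("s",(155,402)),.012),atz(S,full("s",(205,404)),.008))
E
```

```text
peg (201.8245359433007, 173.2135135135135) (np.float64(201.64327485380116), np.float64(172.77777777777777)) (331.5550927546377, 127.8011550577529) (np.float64(331.0), np.float64(127.0)) (array([0.58899083, 0.35107544, 0.19644022]), np.float64(0.0009903133342197947))
peg (232.53665204184946, 164.76756756756754) (np.float64(232.3978494623656), np.float64(164.61827956989248)) (340.65554777738885, 137.6016450822541) (np.float64(340.46153846153845), np.float64(137.0)) (array([0.61549846, 0.26499265, 0.19525738]), np.float64(0.0015201784682777307))
peg (262.9112723590955, 156.99729729729728) (np.float64(262.6666666666667), np.float64(156.6611111111111)) (350.4560378018901, 148.10217010850542) (np.float64(350.65909090909093), np.float64(147.70454545454547)) (array([0.64129178, 0.17923957, 0.19508912]), np.float64(0.0019888728331851364))
body ctr [ 0.448  -0.0435  0.016 ]
shackle top [ 0.4932 -0.0493  0.012 ]
bodyL-bot [ 0.4314 -0.0223  0.016 ]
bodyR-bot [ 0.4257 -0.0599  0.016 ]
bodyLtop [ 0.4682 -0.0281  0.016 ]
bodyRtop [ 0.4636 -0.0669  0.016 ]
dial ctr [ 0.5072 -0.2348  0.046 ]
knob [ 0.4451 -0.1775  0.057 ]
plate TL [ 0.5699 -0.1971  0.008 ]
plate TR [ 0.5332 -0.3015  0.008 ]
plate BL [ 0.4449 -0.1613  0.008 ]
plate BR [ 0.4147 -0.2634  0.008 ]
screw [ 0.4558 -0.2634  0.017 ]
(array([ 0.44631733, -0.17738299,  0.0562231 ]), np.float64(0.0022648062250720555))
side body/shackle [ 0.45144608 -0.04564351  0.012     ] [ 0.49811349 -0.04486065  0.008     ]
```

```bash
cat > go.py <<'E'
import sys
from h import *
def st():
    s=robot.read_state(); print("t",round(s["t"],2),"p",(s["ee_pos"]*1e3).round(1),"rot",s["tool_rot"].round(3),"F",s["wrist_force"].round(2),"op",round(s["opening"]*1e3,1),"g",round(s["grasp_force"],1),"q",s["joint_pos"].round(2)); return s
def to(p,yaw):
    s=st(); from scipy.spatial.transform import Rotation as R
    r=R.from_euler("xyz",s["tool_rot"]); print("travel",(r.inv().apply(np.array(p)-s["ee_pos"])*1e3).round(1),"yaw",round(-np.degrees(yaw-s["tool_rot"][2]),1))
E
python3 -c "
from go import *
to([.480,-.049,.10],-.14)"
```

```text
t 0.9 p [ 260.8 -595.4  231.3] rot [-3.142 -0.     0.413] F [0.58 0.61 0.09] op 85.4 g 0.0 q [ 1.42  0.5  -0.43  1.55  0.22  1.14 -0.21]
travel [ 420.  -412.5  131.3] yaw 31.7
```

Call:
play_rows --hand '[0,0,0,0,0,0,0.2,0.2,0.2,0.2,0.2,0.2,0.2,0.2,0.2,0.2,0.2,0.2,0.2,0.2]' --pt "14 -14 0" --pt "42 -41 0" --pt "70 -69 0" --pt "98 -96 0" --pt "126 -124 0" --pt "154 -151 0" --pt "182 -179 0" --pt "210 -206 0" --pt "238 -234 0" --pt "266 -261 0" --pt "294 -289 0" --pt "322 -316 0" --pt "350 -344 20" --pt "378 -371 40" --pt "406 -399 60" --pt "420 -412 80" --pt "420 -412 110" --pt "420 -412 131" --pt "420 -412 131" --pt "420 -412 131" --yaw '[2,4,6,8,10,12,14,16,18,20,22,24,26,28,30,31.7,31.7,31.7,31.7,31.7]' --grip_force 20

```text
t: 2.57
ee_pos: [0.4794, -0.0492, 0.0998]
tool_rot: [-3.141, 0.003, -0.14]
wrist_force: [-0.3, 0.6, 0.2]
opening: 0.0682
grasp_force: 0.0
```

Run:
```python
from go import *
import pickle
to([.480,-.049,.004],-.14)
T=robot.capture("top");S=robot.capture("side")
pickle.dump(S,open("s1.pkl","wb"))
a=T["pixels"][195:260,300:380];b=S["pixels"][190:290,250:370]
cv2.imwrite("pics/g1.png",np.vstack([cv2.resize(a,(492,400),interpolation=2),]))
for c in (T,S):
    for r in robot.cut_out(c,"brass_padlock")[:2]: print(r["p"],r["box"])
    print(proj(c,[[.463,-.0468,.016],[.497,-.052,.008],[.48,-.049,.10]]).round(1))
cv2.imwrite("pics/g1.png",np.hstack([cv2.resize(a,(400,325),interpolation=2),cv2.resize(b,(390,325),interpolation=2)]))
```

```text
t 2.57 p [479.4 -49.2  99.8] rot [-3.141e+00  3.000e-03 -1.400e-01] F [-0.26  0.61  0.17] op 68.2 g 0.0 q [ 0.55  0.43 -0.6   2.06  0.35  0.75 -1.98]
travel [ 0.8 -0.2 95.8] yaw 0.0
0.47 [330.5, 230.7, 5.3, 5.9]
0.22 [411.4, 156.4, 14.3, 16.9]
[[338.6 227. ]
 [340.4 216.8]
 [340.  218. ]]
0.59 [273.2, 237.5, 31.1, 14.5]
0.43 [313.7, 113.2, 64.0, 82.9]
[[288.2 244.3]
 [301.  247.6]
 [292.9 217.5]]
```

View pics/g1.png

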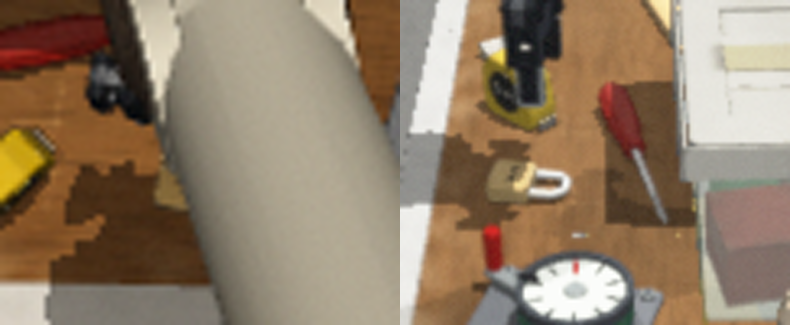

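Call:
play_rows --hand '[0.2,0.2,0.2,0.2,0.2,0.2,0.2,0.2]' --pt "1 0 25" --pt "2 0 50" --pt "2 0 70" --pt "2 0 85" --pt "2 0 92" --pt "2 0 96" --pt "2 0 98" --pt "2 0 98" --yaw '[0,0,0,0,0,0,0,0]'

```text
t: 3.43
ee_pos: [0.483, -0.05, 0.003]
tool_rot: [3.142, -0.001, -0.141]
wrist_force: [-0.3, 0.9, -1.1]
opening: 0.0685
grasp_force: 0.0
```

Call:
play_rows --hand '[0.3,0.4,0.5,0.6,0.7,0.8,0.8,0.8,0.8,0.8,0.8,0.8]' --pt "0 0 0" --pt "0 0 0" --pt "0 0 0" --pt "0 0 0" --pt "0 0 0" --pt "0 0 0" --pt "0 0 0" --pt "0 0 0" --pt "0 0 0" --pt "0 0 0" --pt "0 0 0" --pt "0 0 0" --yaw '[0,0,0,0,0,0,0,0,0,0,0,0]' --grip_force 20

```text
t: 4.43
ee_pos: [0.483, -0.0497, 0.0028]
tool_rot: [-3.141, -0.001, -0.14]
wrist_force: [-0.4, 0.1, 5.7]
opening: 0.0335
grasp_force: 19.4
```

Call:
play_rows --hand '[0.8,0.8,0.8,0.8,0.8,0.8,0.8,0.8,0.8,0.8,0.8,0.8]' --pt "0 0 -4" --pt "0 0 -10" --pt "0 0 -20" --pt "0 0 -32" --pt "0 0 -46" --pt "0 0 -62" --pt "0 0 -80" --pt "0 0 -100" --pt "0 0 -115" --pt "0 0 -120" --pt "0 0 -120" --pt "0 0 -120" --yaw '[0,0,0,0,0,0,0,0,0,0,0,0]'

```text
t: 5.43
ee_pos: [0.4819, -0.0501, 0.1224]
tool_rot: [3.141, -0.0, -0.141]
wrist_force: [0.1, -0.2, -2.7]
opening: 0.0336
grasp_force: 20.0
```

Run:
```python
from go import *
st()
S=robot.capture("side"); print(proj(S,[.482,-.05,.122]))
cv2.imwrite("pics/l1.png",cv2.resize(S["pixels"][165:265,240:360],(720,600),interpolation=2))
```

```text
t 5.43 p [481.9 -50.1 122.4] rot [ 3.141 -0.    -0.141] F [ 0.13 -0.23 -2.71] op 33.6 g 20.0 q [ 0.57  0.39 -0.62  2.05  0.32  0.8  -1.95]
[[293.28129186 210.3399831 ]]
```

View pics/l1.png

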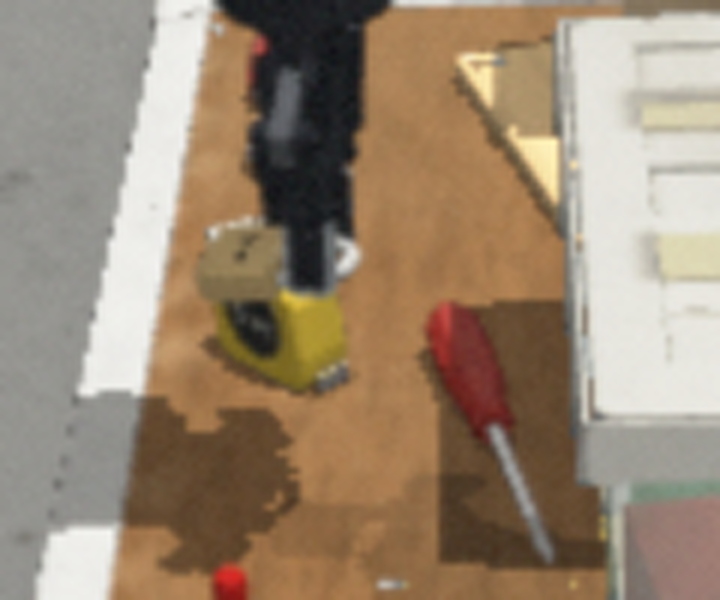

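Call:
play_rows --hand '[0.7,0.7,0.66,0.66,0.64,0.64,0.63,0.63,0.63]' --pt "0 0 20" --pt "0 0 40" --pt "0 0 55" --pt "0 0 62" --pt "0 0 62" --pt "0 0 62" --pt "0 0 62" --pt "0 0 62" --pt "0 0 62" --yaw '[0,0,0,0,0,0,0,0,0]'

```text
t: 6.23
ee_pos: [0.4829, -0.0499, 0.0611]
tool_rot: [3.141, -0.002, -0.141]
wrist_force: [0.8, -0.7, -2.4]
opening: 0.0337
grasp_force: 20.1
```

Call:
play_rows --hand '[0.62,0.62,0.62]' --pt "0 0 0" --pt "0 0 0" --pt "0 0 0" --yaw '[0,0,0]'

```text
t: 6.48
ee_pos: [0.4824, -0.0499, 0.0606]
tool_rot: [3.141, -0.001, -0.141]
wrist_force: [-0.0, -0.2, -2.1]
opening: 0.0334
grasp_force: 20.1
```

```bash
python3 -c "
from go import *
to([.4825,-.05,.25],.295)
to([.46,.27,.25],.295)
to([.594,.3532,.225],.295)"
```

```text
t 6.48 p [482.4 -49.9  60.6] rot [ 3.141e+00 -1.000e-03 -1.410e-01] F [-0.   -0.23 -2.1 ] op 33.4 g 20.1 q [ 0.51  0.5  -0.56  2.08  0.42  0.67 -2.03]
travel [ 2.000e-01  1.000e-01 -1.894e+02] yaw -25.0
t 6.48 p [482.4 -49.9  60.6] rot [ 3.141e+00 -1.000e-03 -1.410e-01] F [-0.   -0.23 -2.1 ] op 33.4 g 20.1 q [ 0.51  0.5  -0.56  2.08  0.42  0.67 -2.03]
travel [ -66.9 -313.6 -189.5] yaw -25.0
t 6.48 p [482.4 -49.9  60.6] rot [ 3.141e+00 -1.000e-03 -1.410e-01] F [-0.   -0.23 -2.1 ] op 33.4 g 20.1 q [ 0.51  0.5  -0.56  2.08  0.42  0.67 -2.03]
travel [  54.1 -414.8 -164.4] yaw -25.0
```

Call:
play_rows --hand '[0.8,0.8,0.8,0.8,0.8,0.8,0.8,0.8,0.8,0.8,0.8,0.8,0.8,0.8,0.8,0.8,0.8,0.8]' --pt "0 0 -15" --pt "0 0 -45" --pt "0 0 -80" --pt "0 0 -115" --pt "0 0 -150" --pt "0 0 -180" --pt "-8 -20 -189" --pt "-16 -50 -189" --pt "-24 -85 -189" --pt "-32 -120 -189" --pt "-40 -155 -189" --pt "-46 -190 -189" --pt "-52 -225 -189" --pt "-58 -260 -189" --pt "-64 -290 -189" --pt "-67 -308 -189" --pt "-67 -314 -189" --pt "-67 -314 -189" --yaw '[0,0,0,0,0,0,-2,-4,-7,-10,-13,-16,-19,-22,-24,-25,-25,-25]' --grip_force 20

```text
t: 7.98
ee_pos: [0.4587, 0.2726, 0.2491]
tool_rot: [-3.141, 0.0, 0.3]
wrist_force: [-0.1, -1.0, -1.7]
opening: 0.0329
grasp_force: 20.4
```

Run:
```python
from go import *
to([.594,.3532,.225],.295)
S=robot.capture("side"); p=proj(S,[.46,.27,.25])[0].astype(int); print(p)
T=robot.capture("top"); q=proj(T,[.46,.27,.25])[0].astype(int); print(q)
a=S["pixels"][p[1]-40:p[1]+50,p[0]-45:p[0]+45]; b=T["pixels"][q[1]-50:q[1]+40,q[0]-45:q[0]+45]
cv2.imwrite("pics/l2.png",np.hstack([cv2.resize(a,(400,400),interpolation=2),cv2.resize(b,(400,400),interpolation=2)]))
```

```text
t 7.98 p [458.7 272.6 249.1] rot [-3.141  0.     0.3  ] F [-0.14 -0.95 -1.69] op 32.9 g 20.4 q [ 0.15  0.37 -0.9   1.81  0.32  1.12 -2.14]
travel [153.  -37.   24.1] yaw 0.3
[288 120]
[223 215]
```

View pics/l2.png

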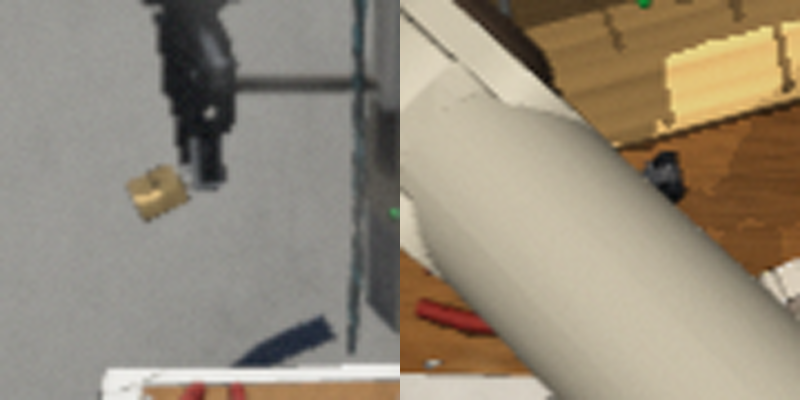

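Call:
play_rows --hand '[0.8,0.8,0.8,0.8,0.8,0.8,0.8,0.8]' --pt "15 -5 0" --pt "45 -15 0" --pt "80 -27 0" --pt "103 -35 0" --pt "108 -37 0" --pt "108 -37 0" --pt "108 -37 0" --pt "108 -37 0" --yaw '[0,0,0,0,0,0,0,0]'

```text
t: 8.75
ee_pos: [0.5516, 0.3357, 0.2491]
tool_rot: [3.14, 0.001, 0.295]
wrist_force: [0.1, 0.2, -2.3]
opening: 0.0335
grasp_force: 20.4
```

Run:
```python
from go import *
s=st(); 
S=robot.capture("side"); e=s["ee_pos"]; p=proj(S,e)[0].astype(int); print(p,proj(S,[[.59,.352,.191],e,e+[.022,0.006,0]]).round(1))
a=S["pixels"][p[1]-22:p[1]+28,p[0]-30:p[0]+30]
cv2.imwrite("pics/l3.png",cv2.resize(a,(720,600),interpolation=2))
```

```text
t 8.75 p [551.6 335.7 249.1] rot [3.14e+00 1.00e-03 2.95e-01] F [ 0.07  0.24 -2.31] op 33.5 g 20.4 q [-0.02  0.57 -0.83  1.53  0.44  1.23 -2.19]
[318 113] [[331.2 128.5]
 [318.8 113.2]
 [325.8 112.4]]
```

View pics/l3.png

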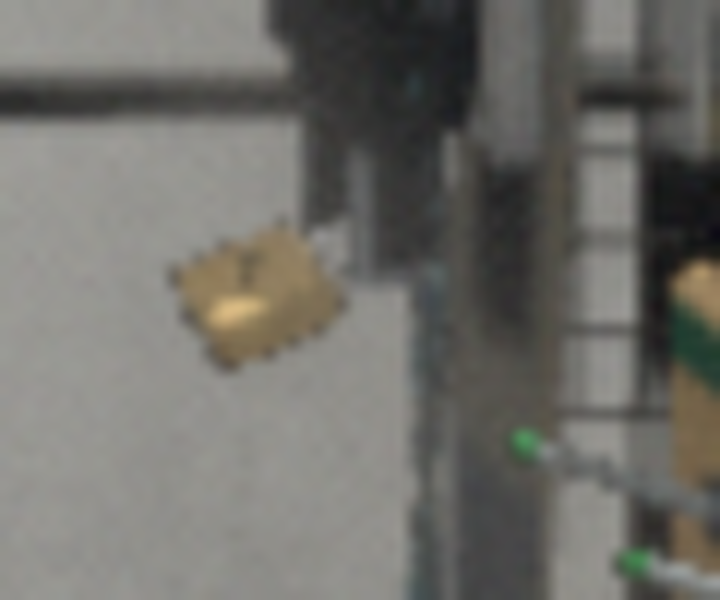

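Call:
play_rows --hand '[0.8,0.8,0.8,0.8,0.8,0.8,0.8,0.8,0.8,0.8]' --pt "15 -2 0" --pt "35 -4 0" --pt "46 -4 2" --pt "46 -4 10" --pt "46 -4 25" --pt "46 -4 40" --pt "46 -4 48" --pt "46 -4 54" --pt "46 -4 58" --pt "46 -4 58" --yaw '[0,0,0,0,0,0,0,0,0,0]'

```text
t: 9.63
ee_pos: [0.5944, 0.3542, 0.1901]
tool_rot: [3.141, 0.002, 0.296]
wrist_force: [0.1, -1.0, -2.1]
opening: 0.0335
grasp_force: 20.5
```

Call:
play_rows --hand '[0.8,0.8,0.8,0.8,0.8]' --pt "0 0 2" --pt "0 0 4" --pt "1 0 6" --pt "1 0 8" --pt "1 0 8" --yaw '[0,0,0,0,0]'

```text
t: 10.05
ee_pos: [0.5962, 0.3549, 0.1831]
tool_rot: [3.141, 0.0, 0.296]
wrist_force: [0.8, -0.2, -2.1]
opening: 0.0333
grasp_force: 20.5
```

Run:
```python
from go import *
s=st(); 
S=robot.capture("side"); e=s["ee_pos"]; p=proj(S,e)[0].astype(int); print(p,proj(S,[[.59,.352,.191],e,e+[.022,0.006,0]]).round(1))
a=S["pixels"][p[1]-22:p[1]+28,p[0]-30:p[0]+30]
cv2.imwrite("pics/l4.png",cv2.resize(a,(720,600),interpolation=2))
```

```text
t 10.05 p [596.2 354.9 183.1] rot [3.141 0.    0.296] F [ 0.76 -0.22 -2.13] op 33.3 g 20.5 q [-0.09  0.71 -0.77  1.46  0.52  1.17 -2.21]
[333 130] [[331.2 128.5]
 [333.1 130.5]
 [339.8 129.7]]
```

View pics/l4.png

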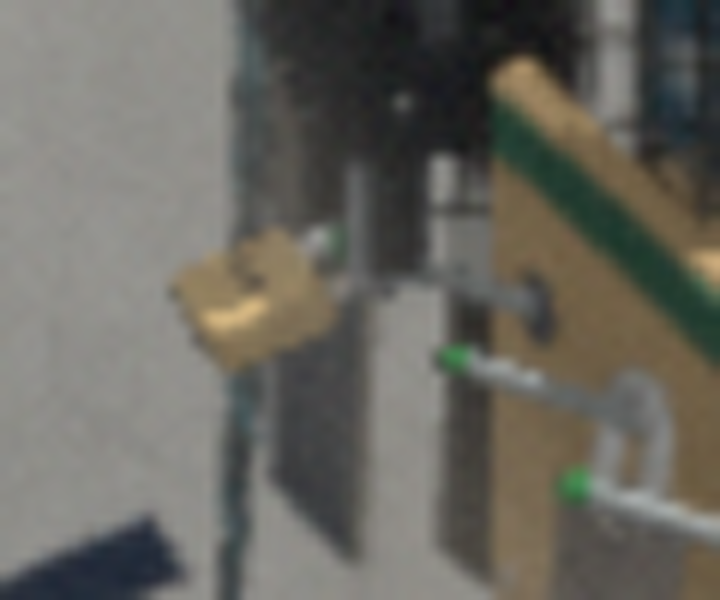

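The green tip shows inside the eye at crop (335,240), and the shaft passes under the finger, so the peg is in the shackle. I'll lower further.

Call:
play_rows --hand '[0.8,0.8,0.8,0.8,0.8,0.8]' --pt "0.5 0 1.5" --pt "1 0 3" --pt "2 0 4.5" --pt "3 0 6" --pt "4 0 7" --pt "4 0 7" --yaw '[0,0,0,0,0,0]'

```text
t: 10.6
ee_pos: [0.6005, 0.3563, 0.1763]
tool_rot: [-3.141, -0.001, 0.296]
wrist_force: [2.3, -0.1, 0.5]
opening: 0.0333
grasp_force: 19.9
```

Call:
play_rows --hand '[0.8,0.8,0.8,0.8,0.8,0.8]' --pt "1 0 1" --pt "3 0 2" --pt "5 0 3" --pt "7 0 4" --pt "8 0 5" --pt "8 0 5" --yaw '[0,0,0,0,0,0]'

```text
t: 11.1
ee_pos: [0.6082, 0.3586, 0.1712]
tool_rot: [-3.141, -0.001, 0.296]
wrist_force: [1.3, 0.2, 0.4]
opening: 0.0328
grasp_force: 19.8
```

Call:
play_rows --hand '[0.6,0.55,0.5,0.45,0.42,0.42,0.42,0.42]' --pt "0 0 0" --pt "0 0 0" --pt "0 0 0" --pt "0 0 0" --pt "0 0 0" --pt "0 0 0" --pt "0 0 0" --pt "0 0 0" --yaw '[0,0,0,0,0,0,0,0]'

```text
t: 11.77
ee_pos: [0.6076, 0.3584, 0.1713]
tool_rot: [3.142, -0.0, 0.296]
wrist_force: [-0.3, -0.2, 0.2]
opening: 0.05
grasp_force: 0.0
```

Call:
play_rows --hand '[0.42,0.42,0.42,0.42,0.42,0.42,0.42,0.42]' --pt "0 0 -4" --pt "0 0 -12" --pt "0 0 -25" --pt "0 0 -45" --pt "0 0 -70" --pt "-20 0 -80" --pt "-50 0 -80" --pt "-50 0 -80" --yaw '[0,0,0,0,0,0,0,0]'

```text
t: 12.43
ee_pos: [0.5545, 0.3445, 0.2534]
tool_rot: [3.141, 0.001, 0.301]
wrist_force: [-1.0, 0.4, -0.1]
opening: 0.0494
grasp_force: 0.0
```

Run:
```python
from go import *
s=st(); 
S=robot.capture("side"); T=robot.capture("top")
for r in robot.cut_out(S,"brass_padlock")[:2]: print(r["p"],r["box"])
a=S["pixels"][105:180,300:390]; b=T["pixels"][120:260,165:435]
cv2.imwrite("pics/l5.png",np.vstack([cv2.resize(a,(360,300),interpolation=2),cv2.resize(S["pixels"][225:325,250:370],(360,300),interpolation=2)]))
```

```text
t 12.43 p [554.5 344.5 253.4] rot [3.141e+00 1.000e-03 3.010e-01] F [-0.96  0.39 -0.1 ] op 49.4 g 0.0 q [-0.04  0.58 -0.83  1.51  0.44  1.25 -2.2 ]
0.7 [343.4, 129.6, 8.6, 24.4]
```

View pics/l5.png

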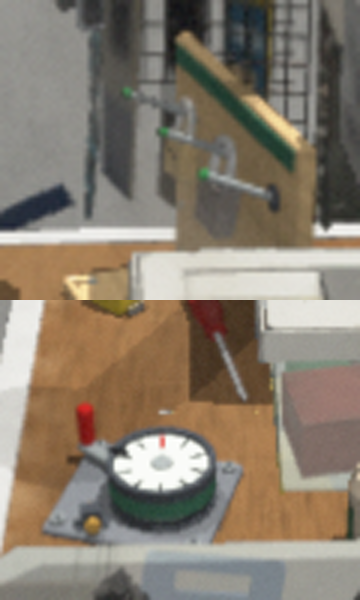

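The brass lock hangs on the left peg against the panel (box 343,130, 9x24 px), with the steel one in place. The counter is unobstructed, so on to the lever.

```bash
python3 -c "
from go import *
to([.4545,-.130,.12],-.298)"
```

```text
t 12.58 p [560.4 343.9 252.9] rot [ 3.141e+00 -2.000e-03  2.960e-01] F [ 0.76 -0.7  -0.7 ] op 49.5 g 0.0 q [-0.04  0.59 -0.82  1.5   0.45  1.24 -2.2 ]
travel [-239.8  422.4  132.5] yaw 34.0
```

Call:
play_rows --hand '[0.42,0.42,0.42,1,1,1,1,1,1,1,1,1,1,1,1,1,1,1,1,1]' --pt "-10 8 0" --pt "-28 30 0" --pt "-45 60 0" --pt "-62 92 0" --pt "-80 125 0" --pt "-98 158 0" --pt "-116 190 0" --pt "-134 222 0" --pt "-152 254 0" --pt "-170 286 0" --pt "-188 318 0" --pt "-206 350 0" --pt "-222 382 10" --pt "-234 408 30" --pt "-240 422 60" --pt "-240 422 95" --pt "-240 422 120" --pt "-240 422 132" --pt "-240 422 132" --pt "-240 422 132" --yaw '[0,2,4,7,10,13,16,19,22,25,28,31,34,34,34,34,34,34,34,34]'

```text
t: 14.25
ee_pos: [0.4543, -0.1295, 0.1197]
tool_rot: [-3.141, -0.0, -0.297]
wrist_force: [1.0, 0.5, -0.7]
opening: -0.0002
grasp_force: 0.0
```

Run:
```python
from go import *
to([.4545,-.130,.032],-.298)
S=robot.capture("side"); e=robot.read_state()["ee_pos"]; p=proj(S,[.46,-.16,.06])[0].astype(int); print(p,proj(S,[e,[.4447,-.1773,.057],[.507,-.235,.046]]).round(1))
cv2.imwrite("pics/k1.png",cv2.resize(S["pixels"][p[1]-50:p[1]+60,p[0]-60:p[0]+72],(720,600),interpolation=2))
```

```text
t 14.25 p [ 454.3 -129.5  119.7] rot [-3.141 -0.    -0.297] F [ 1.01  0.55 -0.65] op -0.2 g 0.0 q [ 0.73  0.37 -0.59  2.08  0.29  0.77 -1.91]
travel [ 0.4  0.5 87.7] yaw 0.1
[283 255] [[280.7 227.5]
 [276.8 260.6]
 [302.4 278.6]]
```

View pics/k1.png

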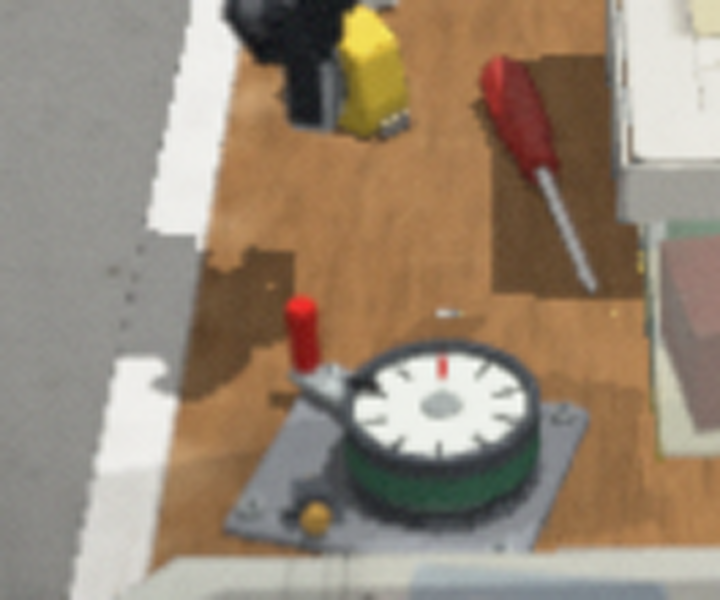

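Call:
play_rows --hand '[1,1,1,1,1,1,1]' --pt "0 0 25" --pt "0 0 50" --pt "0 0 72" --pt "0 0 84" --pt "0 0 88" --pt "0 0 88" --pt "0 0 88" --yaw '[0,0,0,0,0,0,0]'

```text
t: 14.88
ee_pos: [0.4545, -0.1299, 0.0325]
tool_rot: [3.142, -0.002, -0.297]
wrist_force: [-0.0, 0.0, -0.2]
opening: -0.0004
grasp_force: 0.0
```

Call:
play_rows --hand '[1,1,1,1,1,1,1,1,1,1,1,1]' --pt "0 5 0" --pt "0 12 0" --pt "0 19 0" --pt "0 24 0" --pt "0 28 0" --pt "0 32 0" --pt "0 36 0" --pt "0 40 0" --pt "0 44 0" --pt "0 47 0" --pt "0 50 0" --pt "0 50 0" --yaw '[0,0,0,0,0,0,0,0,0,0,0,0]'

```text
t: 15.88
ee_pos: [0.4372, -0.1768, 0.0309]
tool_rot: [-3.141, 0.003, -0.298]
wrist_force: [-0.8, 5.4, 0.2]
opening: -0.0001
grasp_force: 2.1
```

Call:
play_rows --hand '[1,1,1,1,1,1,1,1,1]' --pt "0 4 0" --pt "0 9 0" --pt "0 14 0" --pt "0 19 0" --pt "0 24 0" --pt "0 28 0" --pt "0 31 0" --pt "0 33 0" --pt "0 33 0" --yaw '[0,0,0,0,0,0,0,0,0]'

```text
t: 16.63
ee_pos: [0.4287, -0.2089, 0.0311]
tool_rot: [-3.141, 0.0, -0.298]
wrist_force: [-0.9, 4.5, -2.4]
opening: -0.0
grasp_force: 2.3
```

Call:
play_rows --hand '[1,1,1,1,1]' --pt "0 1 0" --pt "0 2 0" --pt "0 3 0" --pt "0 4 0" --pt "0 4 0" --yaw '[0,0,0,0,0]'

```text
t: 17.05
ee_pos: [0.4283, -0.2126, 0.0312]
tool_rot: [-3.141, -0.001, -0.297]
wrist_force: [1.5, 4.7, -4.0]
opening: 0.0
grasp_force: 2.5
```

Call:
play_rows --hand '[1,1,1,1,1]' --pt "0 1 0" --pt "0 2 0" --pt "0 3 0" --pt "0 4 0" --pt "0 4 0" --yaw '[0,0,0,0,0]'

```text
t: 17.47
ee_pos: [0.4279, -0.2165, 0.0316]
tool_rot: [-3.141, -0.002, -0.297]
wrist_force: [3.2, 4.1, -3.4]
opening: -0.0003
grasp_force: 2.7
```

Call:
play_rows --hand '[1,1,1,1,1]' --pt "0 1 0" --pt "0 2 0" --pt "0 3 0" --pt "0 4 0" --pt "0 4 0" --yaw '[0,0,0,0,0]'

```text
t: 17.88
ee_pos: [0.4276, -0.2203, 0.0318]
tool_rot: [-3.141, -0.004, -0.296]
wrist_force: [4.2, 5.6, -3.1]
opening: 0.0005
grasp_force: 3.0
```

Call:
play_rows --hand '[1,1,1,1]' --pt "0 1 0" --pt "0 2 0" --pt "0 3 0" --pt "0 3 0" --yaw '[0,0,0,0]'

```text
t: 18.22
ee_pos: [0.4273, -0.223, 0.0319]
tool_rot: [-3.14, -0.005, -0.296]
wrist_force: [4.4, 5.8, -4.3]
opening: 0.0
grasp_force: 3.3
```

Call:
play_rows --hand '[1,1,1,1]' --pt "0 1 0" --pt "0 2 0" --pt "0 2 0" --pt "0 2 0" --yaw '[0,0,0,0]'

```text
t: 18.55
ee_pos: [0.4271, -0.2248, 0.032]
tool_rot: [-3.14, -0.005, -0.296]
wrist_force: [5.1, 5.7, -3.4]
opening: 0.0003
grasp_force: 3.5
```

Call:
play_rows --hand '[1,1,1,1]' --pt "0 1 0" --pt "0 2 0" --pt "0 2 0" --pt "0 2 0" --yaw '[0,0,0,0]'

```text
t: 18.88
ee_pos: [0.4269, -0.2266, 0.0321]
tool_rot: [-3.14, -0.006, -0.296]
wrist_force: [5.7, 6.9, -2.7]
opening: -0.0001
grasp_force: 3.7
```

Call:
play_rows --hand '[1,1,1,1]' --pt "0 1 0" --pt "0 2 0" --pt "0 2 0" --pt "0 2 0" --yaw '[0,0,0,0]'

```text
t: 19.22
ee_pos: [0.4267, -0.2284, 0.0322]
tool_rot: [-3.14, -0.006, -0.295]
wrist_force: [6.5, 5.8, -3.1]
opening: 0.0001
grasp_force: 4.0
```

Call:
play_rows --hand '[1,1,1,1]' --pt "0 1 0" --pt "0 2 0" --pt "0 2 0" --pt "0 2 0" --yaw '[0,0,0,0]'

```text
t: 19.55
ee_pos: [0.4265, -0.2292, 0.0322]
tool_rot: [-3.139, -0.007, -0.294]
wrist_force: [8.3, 9.1, -2.5]
opening: -0.0002
grasp_force: 5.3
```

Call:
play_rows --hand '[1,1,1,1]' --pt "0 1 0" --pt "0 2 0" --pt "0 2 0" --pt "0 2 0" --yaw '[0,0,0,0]'

```text
t: 19.88
ee_pos: [0.4265, -0.2295, 0.0322]
tool_rot: [-3.137, -0.007, -0.293]
wrist_force: [9.1, 11.9, -1.2]
opening: -0.0002
grasp_force: 7.3
```

Run:
```python
from go import *
st();S=robot.capture("side");T=robot.capture("top")
for c,n in((S,"s"),(T,"t")):
    for q in ("lever_knob","stroke_stop","advance_lever"):
        for r in robot.cut_out(c,q)[:1]: print(n,q,round(r["p"],2),r["box"])
    for a in (.85,.93,1.01): th=2.394+a; print(a,proj(c,[.507+.085*np.cos(th),-.235+.085*np.sin(th),.057]).round(1))
cv2.imwrite("pics/k2.png",cv2.resize(S["pixels"][235:315,250:350],(750,600),interpolation=2))
```

```text
t 19.88 p [ 426.5 -229.5   32.2] rot [-3.137 -0.007 -0.293] F [ 9.12 11.89 -1.16] op -0.2 g 7.3 q [ 0.85  0.54 -0.49  2.09  0.43  0.6  -1.8 ]
s lever_knob 0.46 [260.2, 281.1, 27.1, 13.9]
s stroke_stop 0.49 [270.6, 295.9, 14.4, 8.1]
s advance_lever 0.51 [262.9, 280.0, 23.1, 13.9]
0.85 [[265.1 277.9]]
0.93 [[265.2 279.7]]
1.01 [[265.6 281.5]]
t stroke_stop 0.2 [411.1, 155.7, 15.5, 18.0]
0.85 [[402.5 239.8]]
0.93 [[404.7 239.5]]
1.01 [[406.9 239.1]]
```

The hand has stalled and the force jumped: the lever is on the stop. Releasing.

Call:
play_rows --hand '[1,1,1,1,1,1,1,1,1]' --pt "0 -10 0" --pt "0 -35 0" --pt "0 -65 0" --pt "0 -95 0" --pt "0 -110 0" --pt "0 -110 0" --pt "0 -110 0" --pt "0 -110 0" --pt "0 -110 0" --yaw '[0,0,0,0,0,0,0,0,0]'

```text
t: 21.03
ee_pos: [0.4535, -0.13, 0.0314]
tool_rot: [3.14, -0.0, -0.3]
wrist_force: [-0.2, 0.2, -0.3]
opening: 0.0003
grasp_force: 0.0
```

```bash
cat > dial.py <<'E'
from go import *
st();S=robot.capture("side")
p=proj(S,[.507,-.235,.043])[0]; im=S["pixels"].astype(int); r=im[...,2]-np.maximum(im[...,0],im[...,1])
v,u=np.mgrid[:400,:640]; m=(r>60)&(abs(u-p[0])<18)&(abs(v-p[1])<13); print("mark px",u[m].mean(),v[m].mean(),m.sum())
q=atz(S,(u[m].mean(),v[m].mean()),.042)-[.507,-.235,.042]; print("mark",q,"ang rel to pointer",(np.arctan2(q[1],q[0])-(np.pi-.298)+np.pi)%(2*np.pi)-np.pi)
m=(r>60)&(abs(u-278)<14)&(v>248)&(v<276); print("knob px",u[m].mean(),v[m].mean(),m.sum())
E
python3 dial.py
```

```text
t 21.03 p [ 453.5 -130.    31.4] rot [ 3.14 -0.   -0.3 ] F [-0.16  0.19 -0.31] op 0.3 g 0.0 q [ 0.63  0.53 -0.49  2.12  0.44  0.59 -2.04]
mark px 296.3333333333333 273.1666666666667 6
mark [-1.50636740e-02  2.65081500e-02  3.46944695e-17] ang rel to pointer -0.7560377339642699
knob px 278.2125 265.3125 80
```

The dial has advanced one mark and the lever is home. Second stroke.

Call:
play_rows --hand '[1,1,1,1,1,1,1,1,1,1,1,1,1,1,1,1,1,1,1,1]' --pt "0 8 0" --pt "0 18 0" --pt "0 23 0" --pt "0 27 0" --pt "0 32 0" --pt "0 37 0" --pt "0 42 0" --pt "0 47 0" --pt "0 52 0" --pt "0 57 0" --pt "0 62 0" --pt "0 67 0" --pt "0 72 0" --pt "0 77 0" --pt "0 82 0" --pt "0 87 0" --pt "0 92 0" --pt "0 95 0" --pt "0 97 0" --pt "0 98 0" --yaw '[0,0,0,0,0,0,0,0,0,0,0,0,0,0,0,0,0,0,0,0]'

```text
t: 22.75
ee_pos: [0.4269, -0.2202, 0.0313]
tool_rot: [-3.139, -0.003, -0.296]
wrist_force: [5.7, 5.2, -3.3]
opening: -0.0002
grasp_force: 3.3
```

Call:
play_rows --hand '[1,1,1,1,1,1,1,1,1]' --pt "0 1 0" --pt "0 2 0" --pt "0 3 0" --pt "0 4 0" --pt "0 5 0" --pt "0 6 0" --pt "0 7 0" --pt "0 8 0" --pt "0 8 0" --yaw '[0,0,0,0,0,0,0,0,0]'

```text
t: 23.5
ee_pos: [0.4259, -0.2273, 0.0317]
tool_rot: [-3.138, -0.005, -0.295]
wrist_force: [6.7, 6.4, -2.0]
opening: 0.0002
grasp_force: 3.8
```

Call:
play_rows --hand '[1,1,1,1]' --pt "0 1 0" --pt "0 2 0" --pt "0 2 0" --pt "0 2 0" --yaw '[0,0,0,0]'

```text
t: 23.83
ee_pos: [0.4256, -0.2288, 0.0317]
tool_rot: [-3.138, -0.005, -0.294]
wrist_force: [6.6, 7.2, -1.9]
opening: -0.0
grasp_force: 4.2
```

Call:
play_rows --hand '[1,1,1,1]' --pt "0 1 0" --pt "0 2 0" --pt "0 2 0" --pt "0 2 0" --yaw '[0,0,0,0]'

```text
t: 24.17
ee_pos: [0.4256, -0.2291, 0.0317]
tool_rot: [-3.136, -0.005, -0.293]
wrist_force: [7.3, 10.7, -1.2]
opening: -0.0004
grasp_force: 6.2
```

Call:
play_rows --hand '[1,1,1,1]' --pt "0 1 0" --pt "0 1.5 0" --pt "0 1.5 0" --pt "0 1.5 0" --yaw '[0,0,0,0]'

```text
t: 24.5
ee_pos: [0.4255, -0.2293, 0.0317]
tool_rot: [-3.135, -0.005, -0.292]
wrist_force: [8.6, 13.7, -1.5]
opening: -0.0002
grasp_force: 7.7
```

Stalled on the stop again. Releasing, then raising the hand clear.

Call:
play_rows --hand '[1,1,1,1,1,1,1,1,1,1,1,1]' --pt "0 -10 0" --pt "0 -35 0" --pt "0 -65 0" --pt "0 -95 0" --pt "0 -112 0" --pt "0 -112 0" --pt "0 -112 0" --pt "0 -112 -30" --pt "0 -112 -65" --pt "0 -112 -100" --pt "0 -112 -100" --pt "0 -112 -100" --yaw '[0,0,0,0,0,0,0,0,0,0,0,0]'

```text
t: 25.5
ee_pos: [0.4551, -0.1302, 0.1333]
tool_rot: [3.14, -0.005, -0.301]
wrist_force: [-0.2, 0.2, -0.0]
opening: 0.0001
grasp_force: 0.0
```

```bash
python3 dial.py; python3 -c "
from go import *
S=robot.capture('side')
for q in('brass_padlock','steel_padlock'):
  for r in robot.cut_out(S,q)[:2]: print(q,r['p'],r['box'])"
```

```text
t 25.5 p [ 455.1 -130.2  133.3] rot [ 3.14  -0.005 -0.301] F [-0.2   0.21 -0.04] op 0.1 g 0.0 q [ 0.74  0.35 -0.61  2.07  0.28  0.8  -1.91]
mark px 293.0 277.0 3
mark [-2.23225845e-02  1.20735805e-02  3.46944695e-17] ang rel to pointer -0.1978053606353951
knob px 278.25882352941176 265.1294117647059 85
brass_padlock 0.65 [340.6, 129.6, 10.0, 24.0]
steel_padlock 0.76 [348.7, 138.2, 9.5, 24.9]
```

```bash
python3 -c "
from h import robot
print(robot.hand_in())"
```

```text
the job is handed in; nothing more can be done
None
```

I hung the brass padlock on the left peg and made both lever strokes to the stop, and the job is handed in. The last camera check showed both padlocks on their pegs, the lever home and the red mark at the pointer; the hand-in gave no verdict.

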